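# Click the batch counter round to its pointer

## Task

Keep the batch count beside the tostonera: with a fingertip, flick the teeth at the edge of the counter's wheel so that it clicks round anticlockwise (seen from above) until its one long tooth stands in line with the upright pointer on the base. Let the wheel come to rest in the last click before the pointer, then give it the one final click, without running past. Only touch the wheel gently: do not pinch it, lift the counter or shove it along the worktop, and leave everything else where it is.

Things in the scene. Friction and masses are not known exactly. Their poses are not given: they have to be found in the camera images.
- counter: batch counter standing loose on four rubber feet, 0.9 kg. Grey round base 96 mm across, 24 mm high; origin at the centre of its underside, on the wheel's upright axis. A flat nose 26 mm wide, 12 mm high runs from the base along the counter's +x to an upright pointer block, 98 to 110 mm from the axis, 36 mm high. The wheel lies on top; its teeth overhang the base, with free air under their ends
- wheel_top (a point): top of the white wheel, on its axis, 46 mm above the worktop. Hub 72 mm across, 28 to 46 mm above the worktop; six teeth like spokes, 60 degrees apart, each 14 mm wide, 29 to 45 mm above the worktop; five end 66 mm from the axis, the long one 88 mm. The gaps between teeth are open from above
- wheel (a joint): turn of the wheel, rad, growing anticlockwise seen from above; 0 when the long tooth points at the pointer. It clicks into rest every 1.047 (0, -1.047, ...) and starts two to four clicks before 0 (at -2.094, -3.142 or -4.189; rarely poised on a hump between two of these, where a touch sends it on). Pushed 0.55 out of a click it goes over the hump and snaps into the next; less, it springs back. Takes 2 to 3 N at a tooth
- long_tooth_tip (a point): middle of the end face of the long tooth, 88 mm from the wheel's axis, 37 mm above the worktop
- pointer (a point): top centre of the upright pointer block on the counter's nose, 104 mm from the wheel's axis, 36 mm above the worktop
- tostonera: bystander: twin-paddle wooden tostonera lying flat, 280 x 115 x 30 mm, origin at underside about mid-length, paddles along +x, handles along -x
- colander: bystander: red colander, 200 mm across, 100 mm high, two loop handles to 130 mm along its +x and -x, origin under its centre
- skimmer: bystander: steel skimmer lying flat, about 325 mm long, handle along -x (to 175 mm), 100 mm dish centred 100 mm along +x, up to 17 mm high
- spoon_rest: bystander: white ceramic spoon rest, dish 96 mm across and 18 mm high, 60 mm tail along -x
- salt_cellar: bystander: glass salt cellar with cork, 66 mm across, 77 mm high, origin under its centre
- oil_bottle: bystander: green glass bottle, 64 mm across, 210 mm high, origin under its centre
- ramekin: bystander: small white bowl, 80 mm across, 45 mm high, origin under its centre
Things that resemble listed ones, but are neither listed nor needed, are in the scene too. Of the things that look like the counter, the smaller one is meant.

How it is judged:
On the way, in this order (a step that is already met when the one before it is completed fails the run):
1. the wheel rests in the last click before the pointer (value of joint wheel between -1.2472 and -0.8472 rad and velocity of joint wheel between -0.2 and 0.2 rad/s), for 0.2 s.
2. the long tooth has been clicked round to the pointer (value of joint wheel between -0.2 and 0.2 rad and velocity of joint wheel between -0.2 and 0.2 rad/s), for 0.2 s.
At the end, for the whole second after the job is handed in: The wheel rests in its click at 0 (within 0.12 rad): long tooth in line with the pointer, reached turning anticlockwise; the counter stands flat, at most 50 mm from where it stood; bystanders within 25 mm of where they stood (value of joint wheel between -0.12 and 0.12 rad and velocity of joint wheel between -0.2 and 0.2 rad/s and height (world z) of counter below 0.006 m and distance of counter from where it was at the start of the episode below 0.05 m and angle between counter's own z axis and vertical below 0.05 rad and linear speed of counter below 0.02 m/s); the robot touches nothing.
It fails at once if the wheel is clicked past the pointer (value of joint wheel above 0.6 rad).
It fails at once if the counter is lifted or tipped (height (world z) of counter above 0.012 m or angle between counter's own z axis and vertical above 0.2 rad).
It fails at once if the counter is shoved more than 50 mm along the worktop (distance of counter from where it was at the start of the episode above 0.05 m).
It fails at once if the wheel is pinched or pushed harder than 30 N (contact force between the fingers and counter above 30 N).
It fails at once if something else on the worktop is moved more than 25 mm (distance of any of tostonera, colander, skimmer, spoon_rest, salt_cellar, oil_bottle, ramekin from where it was at the start of the episode above 0.025 m).
It also fails if it takes over 72 s, if anything falls off the work surface, if the arm or the gripper's body presses on something with over 40 N, if the wrist force passes 120 N, or if a joint passes its speed limit or range.

## Robot

A 7-joint arm with a two-finger parallel gripper is mounted at the origin on the work surface. World frame = base frame: x ahead of the robot, y to its left, z up, the work surface at z = 0. Lengths are in m, angles in rad, forces in N, time in s.
With the tool pointing down it reaches from about 0.4 to 0.85 m from the base axis. Payload 4.5 kg.
Tool frame: the origin (TCP) lies between the finger pads; the fingertips stand 19 mm ahead of it and the grasp point (between the pads) is the TCP (r.tips_ahead is the distance from the TCP to the fingertips, in m); z points along the fingers, y is the line along which they close (so a half turn about z gives the same grasp; the last joint's range is limited). The gripper opens to 88 mm and grips with 3 to 60 N. Pads are 18 mm wide; open, the fingers measure 123 mm over their backs; the gripper's body (75 mm by 187 mm) begins 45 mm behind the grasp point.
Start: joints at [1.215, 0.689, -0.195, 1.565, 0.157, 0.902, -0.215], TCP at [0.238, -0.578, 0.258] pointing down, gripper open.
Joint ranges: [-3.01, 3.01], [-0.46, 2.08], [-1.47, 1.51], [0.13, 2.56], [-1, 4.14], [0.04, 2.09], [-2.66, 2.66]. Speed limits (rad/s): [2.57, 2.57, 3.14, 3.14, 3.14, 3.14, 3.14].

## Interface

Orientations are given as a unit quaternion [x, y, z, w].
In Python, from plant import r, cams, models gives the robot as it stands. The module is installed in compiled form; this text tells all that it offers.
- The arm moves only by the tool jog_arm, never from a script. Its arguments are lists of equal length, an entry for each row: "turn": the turn, a rotation vector about the tool's x, y, z in rad, a list of three; "translation": the shift along the tool's x, y, z in m, a list of three; "grip": the closure, from 0 (fully open) to 1 (shut). In form: {"turn": [[ax, ay, az], ...], "translation": [[tx, ty, tz], ...], "grip": [grip, ...]}. A call has 1 to 20 rows; each row is the pose to reach, as a shift and turn from the pose commanded when the call began, along the tool's axes at that moment; what a row does not reach only later rows make up. A row lasts 1/8 s, in which the tool goes at most 62.5 mm and 10.7 degrees, less where a joint would pass 70% of its speed; a pose out of reach is approached as far as the arm can. A call with a gripper value outside its range is refused whole. The fingers move at their own pace and stop on an object; "force" is the grip in N (left out, the last holds). Time passes only in rows, so rows that repeat a pose let the fingers close. It gives the time, the measured TCP pose, the force, the opening and the grip force at its end, in the units of the state.
- r.get_state(): the state, without advancing time (a new reading comes with each control period).
- cams.snapshot(name): name is "scene" or "side" or "wrist"; returns the picture (400x640x3 uint8, red, green, blue); there is no depth.
- cams.camera_params(name): a dict with "fx", "fy", "cx", "cy" (pixels), "eye" and "orientation" of the camera in the world. Camera axes: x right, y up, looking along -z (the intrinsics and any distortion apply to the point x, -y, -z); pixel columns grow to the right and rows downward; lengths in m; the calibration is good to about 2 mm. A picture is of the moment at which its call begins: read the wrist's pose just before it. camera_params takes no time and is no camera call; for the wrist camera it gives the pose at the moment of the call.
- r.finish_job(): hands the job in; it is judged then, once.
Trained networks look in the newest picture that a camera, given by its name, has taken for a name from the list of things; names that differ only in an ending like _2 or _b are one class to them, and where a whole thing is asked for, a point or a joint stands for the part that bears it (a point fixed in the world has none). Each returns a list of dicts, best first, with "p" (0 to 1); they miss things now and then, are a little off and sometimes report something else, mostly with a low value. They report only what shows in the picture. A call takes as long as a camera call. They do not tell look-alikes from the thing itself.
- models.find_in(camera, name): "position" ([x, y, z] in m, in world coordinates, good to about 4 mm: the middle of the surface that is visible of it).
- models.masks_of(camera, name): "pixels" (400x640 bool, what is visible of it).
- models.place_of(camera, name): "position" ([x, y, z] in m, in world coordinates, good to about 4 mm: a listed point, or the origin of a listed thing).
The state is a dict: "clock": time; "q": joint angles; "qd": joint speeds; "joint_torque": joint torques, N m; "tool_pos": TCP position; "eef_rot": TCP orientation; "contact_force": force on the tool from outside, world axes, zero at the start; "moment": the same for the moment, N m; "opening": opening from 0.0 (shut) to 1.0 (fully open); "finger_force": force on a finger pad.
Only numpy, scipy, OpenCV 4.12 (cv2) and the standard library are available. Lean on these libraries where they do the work, as an engineer would, in place of code of your own. Each camera call takes 0.05 s, during which the arm holds its last target. There are 200 camera calls.

## Working session

There is one attempt and no reset: what is moved stays moved. The work goes in short steps, Python scripts to look and compute and a tool call to move; the robot and the scene stay as the last step left them, time stands still between calls to the robot, and variables do not carry over. Pictures are saved under pics/ and viewed, at most 10 in all, crops included, and the job is handed in when it is done.

Besides the shell and the picture viewer there is one more tool, called after "Emit:" as name(argument=value, ...), one argument or row to a line, values as JSON. jog_arm: Moves the arm, as the interface text tells. Its arguments: {"type":"object","properties":{"turn":{"type":"array"},"translation":{"type":"array"},"grip":{"type":"array"},"force":{"type":"number"}},"required":["turn","translation","grip"]}

```bash
mkdir -p pics; python3 - <<'E'
from plant import r,cams,models
import cv2,numpy as np
s=r.get_state();print(s['clock'],s['tool_pos'],s['eef_rot'],s['opening'])
for c in("scene","side"):
    im=cams.snapshot(c);cv2.imwrite(f'pics/{c}0.png',im[:,:,::-1])
    p=cams.camera_params(c);print(c,{k:np.round(v,3) for k,v in p.items()})
    for n in("counter","wheel_top","long_tooth_tip","pointer","tostonera","colander","skimmer","spoon_rest","salt_cellar","oil_bottle","ramekin"):
        print(n,[(np.round(d['position'],3).tolist(),round(d['p'],2)) for d in models.place_of(c,n)[:4]])
E
```

```text
0.0 [ 0.23721565 -0.57757889  0.2568955 ] [ 9.81057190e-01  1.93716049e-01 -2.55228855e-04 -9.04131448e-04] 0.9997122513824319
scene {'fx': np.float64(509.061), 'fy': np.float64(509.061), 'cx': np.float64(317.255), 'cy': np.float64(205.302), 'eye': array([ 1.299, -0.608,  0.926]), 'orientation': array([0.373, 0.172, 0.388, 0.825])}
counter [([0.558, -0.098, 0.0], 0.69), ([0.45, 0.151, 0.001], 0.69)]
wheel_top [([0.451, 0.148, 0.065], 0.78), ([0.437, -0.355, 0.003], 0.74), ([0.555, -0.096, 0.044], 0.73)]
long_tooth_tip [([0.576, 0.154, 0.051], 0.78), ([0.486, -0.151, 0.036], 0.71), ([0.556, -0.094, 0.049], 0.17)]
pointer [([0.594, 0.154, 0.051], 0.61), ([0.654, -0.134, 0.035], 0.58)]
tostonera [([0.421, 0.374, 0.003], 0.93)]
colander [([0.749, 0.303, 0.002], 0.76)]
skimmer [([0.432, -0.353, -0.0], 0.72)]
spoon_rest [([0.788, 0.07, -0.001], 0.93)]
salt_cellar [([0.75, -0.128, -0.003], 0.81)]
oil_bottle [([0.748, -0.293, -0.001], 0.85)]
ramekin [([0.358, -0.216, 0.0], 0.65)]
side {'fx': np.float64(444.615), 'fy': np.float64(444.615), 'cx': np.float64(315.888), 'cy': np.float64(194.643), 'eye': array([0.047, 0.575, 0.795]), 'orientation': array([-0.141,  0.371,  0.857, -0.33 ])}
counter [([0.447, 0.146, 0.0], 0.76), ([0.551, -0.094, 0.003], 0.7)]
wheel_top [([0.447, 0.147, 0.063], 0.97), ([0.551, -0.095, 0.042], 0.91)]
long_tooth_tip [([0.482, -0.154, 0.038], 0.88), ([0.571, 0.15, 0.051], 0.64)]
pointer [([0.655, -0.133, 0.036], 0.8), ([0.599, 0.156, 0.05], 0.71)]
tostonera [([0.413, 0.37, 0.001], 0.75), ([0.749, 0.3, -0.0], 0.21)]
colander [([0.75, 0.302, 0.0], 0.89)]
skimmer [([0.435, -0.357, -0.001], 0.86)]
spoon_rest [([0.787, 0.072, -0.002], 0.73)]
salt_cellar [([0.751, -0.127, -0.001], 0.86)]
oil_bottle [([0.75, -0.293, -0.0], 0.85), ([0.552, -0.095, 0.004], 0.71)]
ramekin [([0.36, -0.22, -0.004], 0.7)]
```

View pics/scene0.png

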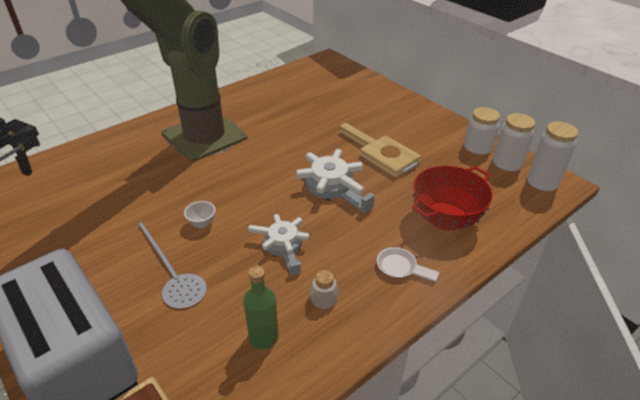

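View pics/side0.png

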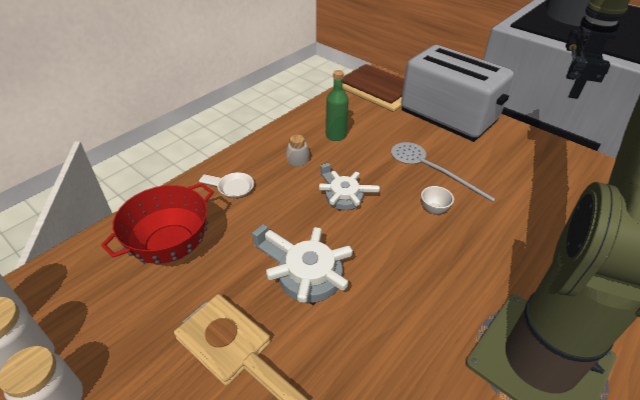

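The small counter has its axis at about (0.554, -0.096) and its pointer in direction -20.5°. The long tooth is at -141°, so the wheel sits at -2.09, two clicks short. I'll go above the gap at 249.5° with the fingers shut.

Emit:
jog_arm(
  turn=[
    [0,0,0.08],
    [0,0,0.16],
    [0,0,0.24],
    [0,0,0.32],
    [0,0,0.4],
    [0,0,0.48],
    [0,0,0.56],
    [0,0,0.64],
    [0,0,0.7],
    [0,0,0.747],
    [0,0,0.747],
    [0,0,0.747],
    [0,0,0.747],
    [0,0,0.747],
    [0,0,0.747],
    [0,0,0.747],
    [0,0,0.747],
  ],
  translation=[
    [0.043,-0.028,0],
    [0.087,-0.056,0],
    [0.13,-0.083,0],
    [0.173,-0.111,0],
    [0.216,-0.139,0],
    [0.26,-0.167,0],
    [0.303,-0.195,0],
    [0.346,-0.222,0],
    [0.39,-0.25,0],
    [0.433,-0.278,0],
    [0.433,-0.278,0.02],
    [0.433,-0.278,0.05],
    [0.433,-0.278,0.08],
    [0.433,-0.278,0.11],
    [0.433,-0.278,0.127],
    [0.433,-0.278,0.127],
    [0.433,-0.278,0.127],
  ],
  grip=[1,1,1,1,1,1,1,1,1,1,1,1,1,1,1,1,1],
  force=10,
)

```text
clock: 3.32
tool_pos: [0.5331, -0.1567, 0.1316]
eef_rot: [0.984, -0.178, 0.001, 0.0]
contact_force: [0.1, 0.1, 0.8]
opening: 0.005
finger_force: 0.0
```

```bash
cat >look.py <<'E'
from plant import r,cams,models
import cv2,numpy as np,sys
from scipy.spatial.transform import Rotation as R
def look(tag,cs):
    s=r.get_state();print(s['clock'],np.round(s['tool_pos'],4),np.round(R.from_quat(s['eef_rot']).as_matrix()[:,:2].T,3).tolist(),s['opening'],np.round(s['contact_force'],1))
    for c in cs:
        im=cams.snapshot(c);cv2.imwrite(f'pics/{c}{tag}.png',im[:,:,::-1])
        for n in("wheel_top","long_tooth_tip","pointer"):
            print(c,n,[(np.round(d['position'],3).tolist(),round(d['p'],2)) for d in models.place_of(c,n)[:3]])
look(sys.argv[1],sys.argv[2:])
E
python3 look.py 1 wrist side
```

```text
3.325 [ 0.5331 -0.1567  0.1316] [[0.937, -0.35, 0.002], [-0.35, -0.937, -0.0]] 0.0048041827463099745 [0.1 0.1 0.8]
wrist wheel_top [([0.554, -0.093, 0.045], 0.94)]
wrist long_tooth_tip []
wrist pointer []
side wheel_top [([0.447, 0.146, 0.061], 0.84), ([0.548, -0.093, 0.046], 0.61)]
side long_tooth_tip [([0.573, 0.156, 0.055], 0.79), ([0.486, -0.15, 0.037], 0.62)]
side pointer [([0.486, -0.152, 0.036], 0.68), ([0.598, 0.157, 0.047], 0.65), ([0.654, -0.132, 0.035], 0.56)]
```

View pics/wrist1.png

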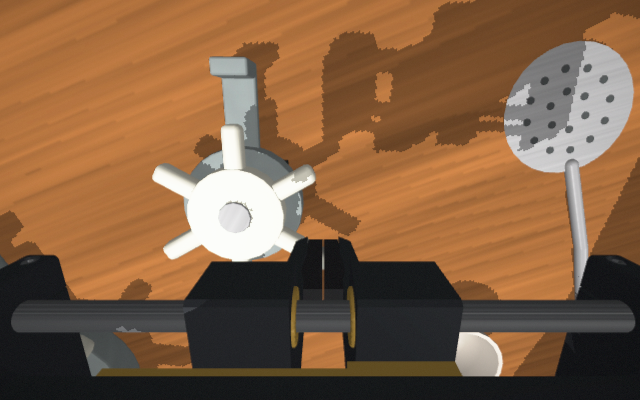

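The wheel hub is at (233,215), the pointer at (232,70), and the fingers are beside the gap on the hub's right, as planned. Descending.

Emit:
jog_arm(
  turn=[
    [0,0,0],
    [0,0,0],
    [0,0,0],
    [0,0,0],
    [0,0,0],
    [0,0,0],
    [0,0,0],
  ],
  translation=[
    [-0.003,0.004,0.015],
    [-0.003,0.004,0.03],
    [-0.003,0.004,0.045],
    [-0.003,0.004,0.06],
    [-0.003,0.004,0.072],
    [-0.003,0.004,0.08],
    [-0.003,0.004,0.08],
  ],
  grip=[1,1,1,1,1,1,1],
)

```text
clock: 4.6
tool_pos: [0.5279, -0.1591, 0.0501]
eef_rot: [0.984, -0.178, -0.0, 0.0]
contact_force: [-0.8, 0.1, -0.3]
opening: 0.005
finger_force: 0.0
```

```bash
python3 look.py 2 side; python3 - <<'E'
import cv2
i=cv2.imread('pics/side2.png')[130:250,270:430];cv2.imwrite('pics/side2c.png',cv2.resize(i,None,fx=4,fy=4,interpolation=cv2.INTER_CUBIC))
E
```

```text
4.6 [ 0.5279 -0.1591  0.0501] [[0.937, -0.35, -0.001], [-0.35, -0.937, 0.0]] 0.005222735763636888 [-0.8  0.1 -0.3]
side wheel_top [([0.552, -0.094, 0.044], 0.94), ([0.449, 0.145, 0.061], 0.58)]
side long_tooth_tip [([0.485, -0.15, 0.035], 0.97), ([0.571, 0.152, 0.054], 0.85)]
side pointer [([0.656, -0.132, 0.037], 0.59), ([0.604, 0.155, 0.048], 0.59), ([0.41, 0.37, 0.0], 0.23)]
```

View pics/side2c.png

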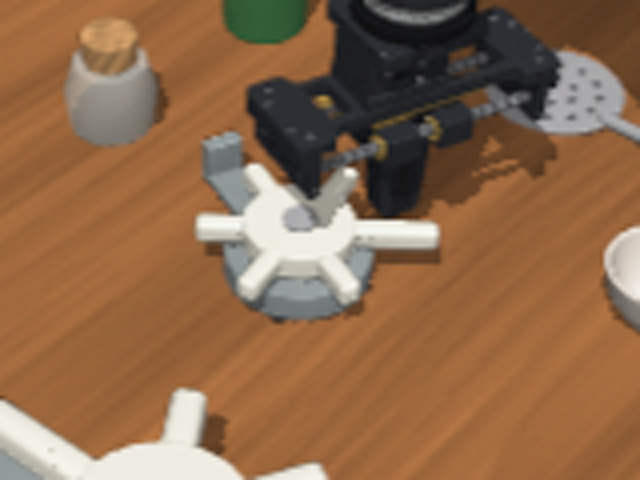

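The finger (crop 395,190) stands free in the gap between the long tooth and the next one. Sweeping it along an arc about the wheel's axis.

Emit:
jog_arm(
  turn=[
    [0,0,-0.061],
    [0,0,-0.122],
    [0,0,-0.183],
    [0,0,-0.244],
    [0,0,-0.305],
    [0,0,-0.367],
    [0,0,-0.428],
    [0,0,-0.489],
    [0,0,-0.55],
    [0,0,-0.611],
    [0,0,-0.672],
    [0,0,-0.733],
    [0,0,-0.794],
    [0,0,-0.855],
    [0,0,-0.916],
    [0,0,-0.977],
    [0,0,-0.977],
    [0,0,-0.977],
    [0,0,-0.977],
  ],
  translation=[
    [0.0042,-0.0001,0],
    [0.0084,-0.0005,0],
    [0.0126,-0.0012,0],
    [0.0167,-0.002,0],
    [0.0207,-0.0032,0],
    [0.0247,-0.0046,0],
    [0.0286,-0.0062,0],
    [0.0324,-0.0081,0],
    [0.0361,-0.0102,0],
    [0.0396,-0.0125,0],
    [0.043,-0.015,0],
    [0.0462,-0.0177,0],
    [0.0492,-0.0206,0],
    [0.0521,-0.0237,0],
    [0.0547,-0.027,0],
    [0.0572,-0.0304,0],
    [0.0572,-0.0304,0],
    [0.0572,-0.0304,0],
    [0.0572,-0.0304,0],
  ],
  grip=[1,1,1,1,1,1,1,1,1,1,1,1,1,1,1,1,1,1,1],
)

```text
clock: 7.18
tool_pos: [0.5922, -0.1508, 0.0507]
eef_rot: [0.952, 0.305, -0.0, 0.0]
contact_force: [-0.5, 0.2, -0.0]
opening: 0.008
finger_force: 0.0
```

```bash
python3 look.py 3 side scene; python3 - <<'E'
import cv2,numpy as np
i=cv2.imread('pics/side3.png')[130:250,270:430];cv2.imwrite('pics/side3c.png',cv2.resize(i,None,fx=4,fy=4,interpolation=cv2.INTER_CUBIC))
E
```

```text
7.175 [ 0.5922 -0.1508  0.0507] [[0.814, 0.581, -0.0], [0.581, -0.814, 0.0]] 0.007712843778051618 [-0.5  0.2 -0. ]
side wheel_top [([0.449, 0.147, 0.062], 0.79), ([0.552, -0.093, 0.042], 0.58)]
side long_tooth_tip [([0.569, 0.153, 0.054], 0.94), ([0.567, -0.184, 0.039], 0.88)]
side pointer [([0.566, -0.185, 0.038], 0.68), ([0.654, -0.133, 0.033], 0.65), ([0.603, 0.155, 0.05], 0.61)]
scene wheel_top [([0.555, -0.094, 0.047], 0.92), ([0.448, 0.148, 0.064], 0.91)]
scene long_tooth_tip [([0.574, 0.158, 0.051], 0.68), ([0.357, -0.216, -0.003], 0.41)]
scene pointer [([0.654, -0.133, 0.035], 0.95), ([0.594, 0.154, 0.049], 0.94)]
```

View pics/side3c.png

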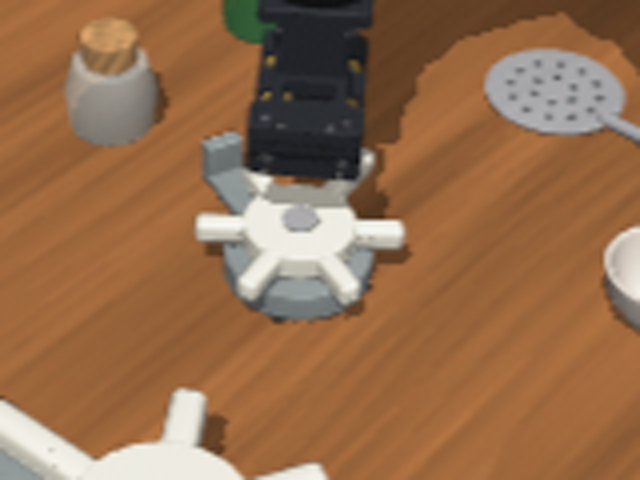

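The long tooth tip is now at (0.567, -0.184), direction -81°, so the wheel rests at -1.05. The counter hasn't moved. Lift, go back and repeat for the final click.

Emit:
jog_arm(
  turn=[
    [0,0,0],
    [0,0,0],
    [0,0,0],
    [0,0,0],
    [0,0,0.14],
    [0,0,0.28],
    [0,0,0.42],
    [0,0,0.56],
    [0,0,0.7],
    [0,0,0.84],
    [0,0,0.977],
    [0,0,0.977],
    [0,0,0.977],
    [0,0,0.977],
    [0,0,0.977],
    [0,0,0.977],
    [0,0,0.977],
  ],
  translation=[
    [0,0,-0.012],
    [0,0,-0.024],
    [0,0,-0.036],
    [0,0,-0.045],
    [-0.008,-0.0044,-0.045],
    [-0.016,-0.0088,-0.045],
    [-0.0245,-0.0132,-0.045],
    [-0.033,-0.0176,-0.045],
    [-0.041,-0.022,-0.045],
    [-0.049,-0.0264,-0.045],
    [-0.0572,-0.0306,-0.045],
    [-0.0572,-0.0306,-0.045],
    [-0.0572,-0.0306,-0.034],
    [-0.0572,-0.0306,-0.022],
    [-0.0572,-0.0306,-0.01],
    [-0.0572,-0.0306,0],
    [-0.0572,-0.0306,0],
  ],
  grip=[1,1,1,1,1,1,1,1,1,1,1,1,1,1,1,1,1],
)

```text
clock: 9.7
tool_pos: [0.5275, -0.1588, 0.0497]
eef_rot: [0.984, -0.178, -0.001, -0.0]
contact_force: [0.3, 0.4, -0.1]
opening: 0.003
finger_force: 0.0
```

```bash
python3 look.py 4 side scene
```

```text
9.7 [ 0.5275 -0.1588  0.0497] [[0.937, -0.349, -0.002], [-0.349, -0.937, 0.0]] 0.0029797242535781576 [ 0.3  0.4 -0.1]
side wheel_top [([0.447, 0.147, 0.062], 0.97), ([0.552, -0.095, 0.045], 0.91), ([0.749, -0.127, 0.002], 0.55)]
side long_tooth_tip [([0.567, -0.184, 0.039], 0.92), ([0.573, 0.154, 0.052], 0.68)]
side pointer [([0.657, -0.131, 0.034], 0.58), ([0.599, 0.154, 0.05], 0.56)]
scene wheel_top [([0.555, -0.094, 0.047], 0.87), ([0.65, -0.134, 0.033], 0.73)]
scene long_tooth_tip [([0.573, 0.155, 0.049], 0.92), ([0.57, -0.181, 0.038], 0.79)]
scene pointer [([0.653, -0.131, 0.035], 0.8), ([0.592, 0.154, 0.051], 0.64)]
```

Emit:
jog_arm(
  turn=[
    [0,0,-0.061],
    [0,0,-0.122],
    [0,0,-0.183],
    [0,0,-0.244],
    [0,0,-0.305],
    [0,0,-0.367],
    [0,0,-0.428],
    [0,0,-0.489],
    [0,0,-0.55],
    [0,0,-0.611],
    [0,0,-0.672],
    [0,0,-0.733],
    [0,0,-0.794],
    [0,0,-0.855],
    [0,0,-0.916],
    [0,0,-0.977],
    [0,0,-0.977],
    [0,0,-0.977],
    [0,0,-0.977],
  ],
  translation=[
    [0.0042,-0.0001,0],
    [0.0084,-0.0005,0],
    [0.0126,-0.0012,0],
    [0.0167,-0.002,0],
    [0.0207,-0.0032,0],
    [0.0247,-0.0046,0],
    [0.0286,-0.0062,0],
    [0.0324,-0.0081,0],
    [0.0361,-0.0102,0],
    [0.0396,-0.0125,0],
    [0.043,-0.015,0],
    [0.0462,-0.0177,0],
    [0.0492,-0.0206,0],
    [0.0521,-0.0237,0],
    [0.0547,-0.027,0],
    [0.0572,-0.0304,0],
    [0.0572,-0.0304,0],
    [0.0572,-0.0304,0],
    [0.0572,-0.0304,0],
  ],
  grip=[1,1,1,1,1,1,1,1,1,1,1,1,1,1,1,1,1,1,1],
)

```text
clock: 12.48
tool_pos: [0.5921, -0.1506, 0.0507]
eef_rot: [0.952, 0.305, -0.0, 0.0]
contact_force: [-0.7, 0.2, 0.9]
opening: 0.007
finger_force: 0.0
```

Emit:
jog_arm(
  turn=[
    [0,0,0],
    [0,0,0],
    [0,0,0],
    [0,0,0],
    [0,0,0],
    [0,0,0],
    [0,0,0],
    [0,0,0],
  ],
  translation=[
    [0,0,-0.015],
    [0,0,-0.03],
    [0,0,-0.06],
    [0,0,-0.09],
    [0,0,-0.12],
    [0,0,-0.15],
    [0,0,-0.15],
    [0,0,-0.15],
  ],
  grip=[1,1,1,1,1,1,1,1],
)

```text
clock: 13.48
tool_pos: [0.5919, -0.1505, 0.2009]
eef_rot: [0.952, 0.305, -0.0, 0.0]
contact_force: [0.6, 0.1, -0.2]
opening: 0.005
finger_force: 0.0
```

```bash
python3 look.py 5 side scene; python3 - <<'E'
import cv2,numpy as np
i=cv2.imread('pics/side5.png')[130:250,270:430];cv2.imwrite('pics/side5c.png',cv2.resize(i,None,fx=4,fy=4,interpolation=cv2.INTER_CUBIC))
E
```

```text
13.475 [ 0.5919 -0.1505  0.2009] [[0.814, 0.581, -0.0], [0.581, -0.814, 0.0]] 0.004555281673062062 [ 0.6  0.1 -0.2]
side wheel_top [([0.446, 0.147, 0.06], 0.78), ([0.552, -0.094, 0.044], 0.6)]
side long_tooth_tip [([0.634, -0.127, 0.036], 0.9), ([0.572, 0.152, 0.051], 0.56)]
side pointer [([0.655, -0.132, 0.035], 0.71), ([0.6, 0.158, 0.047], 0.67), ([0.752, -0.128, -0.002], 0.61)]
scene wheel_top [([0.555, -0.096, 0.044], 0.9), ([0.447, 0.149, 0.063], 0.61)]
scene long_tooth_tip [([0.573, 0.154, 0.05], 0.8), ([0.636, -0.128, 0.034], 0.61)]
scene pointer [([0.59, 0.154, 0.052], 0.72), ([0.651, -0.134, 0.036], 0.68), ([0.358, -0.216, 0.001], 0.45)]
```

View pics/side5c.png

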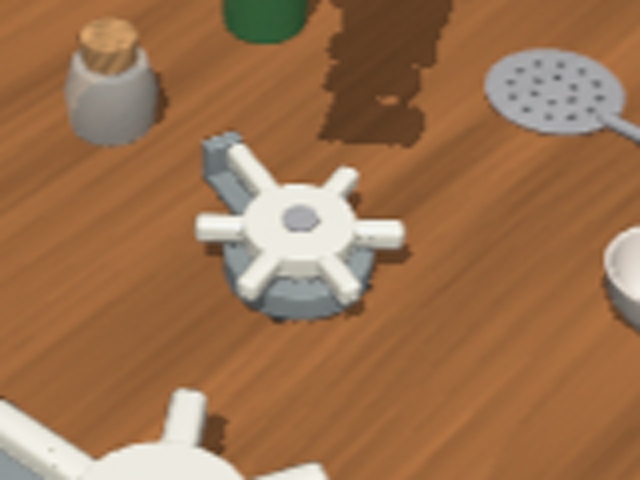

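The long tooth (crop 240,155) lies in line with the pointer block (crop 222,150), and the arm is clear of everything.

```bash
python3 -c "
from plant import r
print(r.finish_job())"
```

```text
the job is handed in; nothing more can be done
None
```

I clicked the wheel round in two single clicks with a rest between them; in the last picture the long tooth lines up with the pointer, the counter hadn't moved, and the arm was clear. The job is handed in, but no verdict was returned.

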